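Roll a capacitor can into its test rest and close the contact on it

ROBOT

A 7-joint arm with a two-finger parallel gripper is mounted at the origin on the work surface. World frame = base frame: x ahead of the robot, y to its left, z up, the work surface at z = 0. Lengths are in m, angles in degrees, forces in N, time in s.
With the tool pointing down it reaches from about 0.425 to 0.875 m from the base axis. Payload 4.7 kg.
Tool frame: the origin (TCP) lies on the centre line of the jaws, within the pads' length; the fingertips stand 11 mm ahead of it and the grasp point (between the pads) lies 8 mm behind it; z points along the fingers, y is the direction in which the jaws open and shut (so a half turn about z gives the same grasp; the last joint's range is limited). The gripper opens to 87 mm and grips with 3 to 60 N. Pads are 19 mm wide; open, the fingers measure 117 mm over their backs; the gripper's body (75 mm by 190 mm) begins 51 mm behind the grasp point.
Start: joints at [77.24, 18.392, -4.016, 83.108, 1.295, 78.541, -3.26], TCP at [0.152, -0.632, 0.234] pointing down, gripper open.
Joint ranges: [-163.93, 163.93], [-17.29, 119.83], [-79.2, 71.16], [3.27, 140.29], [-89.18, 269.18], [5.43, 117.66], [-154.24, 154.24]. Speed limits (degrees/s): [147.25, 147.25, 180, 180, 180, 180, 180].

INTERFACE

Orientations are given as [roll, pitch, yaw] about the fixed x, y, z axes, in that order (R = Rz(yaw) Ry(pitch) Rx(roll)).
In Python, from cell import env gives the robot as it stands.
- The arm moves only by the tool servo_tool, never from a script. Its argument "moves" is text: rows parted by semicolons, each of 7 numbers parted by spaces: the shift along the tool's x, y, z as a fraction of full scale, then the turn, a rotation vector about the tool's x, y, z as a fraction of full scale, then the gripper's target within -1 to 1 (shut at 1, half-way at 0, fully open at -1). A call has 1 to 20 rows; each row shifts and turns the pose as measured when the row begins, along the tool's axes as they then stand; what a row does not reach is not made up. Full scale, the value 1, is 1000 mm for a shift and 0.5 rad for a turn. A row lasts 1/12 s, in which the tool goes at most 41.7 mm and 7.16 degrees, less where a joint would pass 70% of its speed; a pose out of reach is approached as far as the arm can. A call with a number of a shift or a turn outside -1 to 1 is refused whole. A call with a gripper value outside its range is refused whole. The fingers move at their own pace and stop on an object; "squeeze" is the grip in N (left out, the last holds). Time passes only in rows, so rows that do not move let the fingers close. It gives the time, the measured TCP pose, the force and the opening at its end, in the units of the state.
- env.get_obs(): the state, without advancing time (a new reading comes with each control period).
- env.read_camera(name): name is "side" or "top" or "wrist"; returns a dict with "img" (420x560x3 uint8, red, green, blue), "range_z" (420x560 float32, m along the optical axis (not along the pixel's ray), 0 where there is no reading), "mtx" (3x3 intrinsics, pixels), "T" (4x4, takes a point from camera to world coordinates); the wrist camera has in their place "hand_eye" (4x4, takes a point from camera to tool coordinates, whose origin is the TCP and whose axes are the flange's). Camera axes: x right, y up, looking along -z (the intrinsics and any distortion apply to the point x, -y, -z); pixel columns grow to the right and rows downward; lengths in m; the calibration is good to about 2 mm. A picture is of the moment at which its call begins: read the wrist's pose just before it.
- env.sign_off(): hands the job in, once; it reports no verdict.
The state is a dict: "time_s": time; "qpos": joint angles; "joint_velocities": joint speeds; "effort": joint torques, N m; "tool_pos": TCP position; "tool_rot": TCP orientation; "force": force on the tool from outside, world axes, zero at the start; "wrist_torque": the same for the moment, N m; "grip_width": finger opening in m.
Only numpy, scipy, OpenCV 4.12 (cv2) and the standard library are available. Lean on these libraries where they do the work, as an engineer would, in place of code of your own. Each camera call takes 0.05 s, during which the arm holds its last target.

TASK

Roll the big aluminium capacitor can along the test board's lane, over the low steel lip and into the rest before the stop bar, level with the marks on the rails: roll it only by pressing its top with the fingertips, in short strokes, never gripping, lifting or shoving its side. Then push the contact block across by its tab until the brass pad bears on the can's base and the can is snug against the opposite rail. Be gentle, the can dents at 35 N, and leave the other things where they are.

Things in the scene. Friction and masses are not known exactly. Their poses are not given: they have to be found in the camera images.
- can: aluminium capacitor can lying across the lane, 60 mm diameter, 76 mm long, 0.2 to 0.42 kg, free to roll; dents at 35 N. Origin at its centre, 30 mm above the lane. Its y axis is the can's axis: +y the black end with two flat terminals, -y the plain base, 38 mm away; x and z turn as it rolls. A fingertip moves twice as far as the can it rolls, so it must be lifted and set back between strokes.
- board: fixed plywood test board, 250 mm (x) by 195 mm (y from -135 to +60 mm), 12 mm thick; origin on the bench under the middle of the lane, z up. Lane along x; the can is to roll to +x. Rails 12 mm high at the can's ends, inner faces at y = +41 and -41 mm (6 mm end play). Two small loose parts, up to 36 mm high, stand on it outside the -y rail at x < -10 mm: leave them.
- lip (a point): middle of the top of the steel lip across the lane, 3 mm high above the lane, 5 mm wide along the lane, square-edged; axes as the board's. The can rises 3 mm and drops again as it passes. Between the strokes the can stays nearly still where it is left on the level lane.
- rest (a point): where the can's centre belongs: x = 50, y = 0, z = 42 mm of the board, axes as the board's; 17 mm past the lip's middle. A black line on each rail marks it. A stop bar 10 mm high stands 24 mm further on; in the rest the can has about 1.5 mm of play either way along x.
- contact (a joint): travel of the contact block along the board's +y, in m: 0 fully open, 0.034 the end of its travel; it touches the can at 0.022 to 0.028 and is home, with the can against the +y rail, at about 0.028. Sliding friction 2 N, no spring; it stays where it is left.
- pad (a point): centre of the front face of the round brass pad (18 mm diameter) of the contact block, 42 mm above the bench; it moves towards +y of the board and meets the middle of the can's plain base. Axes as the board's.
- tab (a point): middle of the top of the upright black tab of the contact block, 73 mm above the bench; axes as the board's. The tab is 26 mm wide (x) and 12 mm thick (y). Push its outer face, 6 mm to -y of this point, free down to 33 mm above the bench; below that the carriage reaches 1 mm farther out. The pad's face lies 47 mm to +y of this point.
Not all that is in view belongs to the job. Leave any purple look-alike of the can alone.

How it is judged (in metres and radians):
On the way, in this order (a step that is already met when the one before it is completed fails the run):
1. the can lies still in the rest between lip and stop (x of can in the frame of rest between -0.004 and 0.004 m and z of can in the frame of rest below 0.002 m and angle between the y axis of can and the y axis of board, either way round below 0.08 rad and linear speed of can below 0.01 m/s and angular speed of can below 0.3 rad/s), for 0.2 s.
2. the contact pad bears on the can's base with the can against the far rail (x of can in the frame of rest between -0.004 and 0.004 m and z of can in the frame of rest below 0.002 m and angle between the y axis of can and the y axis of board, either way round below 0.08 rad and y of pad in the frame of can above -0.0395 m and y of can in the frame of board above 0.0015 m), for 0.2 s.
At the end, for the whole second after the job is handed in: The can lies at rest between lip and stop, centre within 4 mm of the rest along the lane and down on the lane (within 2 mm in height), square to the lane within 0.08 rad; the pad's face is within 1.5 mm of its base and the can stands within 1.5 mm of the +y rail (all of step 2 and linear speed of can below 0.01 m/s and angular speed of can below 0.3 rad/s); the robot touches nothing.
It fails at once if the can is pressed by the fingers with more than 35 N (contact force between the fingers and can above 35 N).
It fails at once if the contact is forced onto the can with more than 35 N (contact force between contact and can above 35 N).
It fails at once if the can is lifted off the lane (z of can in the frame of rest above 0.012 m).
It fails at once if the can is pushed with the fingers on its side rather than on its top (grasp point lower than 75 mm above the bench) (contact force between the fingers and can above 0.5 N and height (world z) of the grasp point below 0.075 m).
It fails at once if another thing is moved by more than 25 mm (distance of any of small_can, bobbin, driver, pot, jar, tray, core, reel from where it was at the start of the episode above 0.025 m).
It also fails if it takes over 62 s, if anything falls off the work surface, if the arm or the gripper's body presses on something with over 40 N, if the wrist force passes 120 N, or if a joint passes its speed limit or range.

## Working session

There is one attempt and no reset: what is moved stays moved. The work goes in short steps, Python scripts to look and compute and a tool call to move; the robot and the scene stay as the last step left them, time stands still between calls to the robot, and variables do not carry over. Pictures are saved under pics/ and viewed, and the job is handed in when it is done.

Besides the shell and the picture viewer there is one more tool, called after "Request:" by a JSON object that holds its "name" and its "arguments". servo_tool: Moves the arm, as the interface text tells. Its arguments: {"type":"object","properties":{"moves":{"type":"string"},"squeeze":{"type":"number"}},"required":["moves"]}

```bash
ls; mkdir -p pics; python3 - <<'E'
from cell import env
import cv2,numpy as np
o=env.get_obs();print(o)
for n in ["top","side","wrist"]:
    r=env.read_camera(n);cv2.imwrite(f"pics/a_{n}.png",r["img"][:,:,::-1]);np.savez(f"a_{n}.npz",**r)
    print(n,r["mtx"],r.get("T",r.get("hand_eye")),[k for k in r])
E
```

```text
pics
{'time_s': 0.0, 'qpos': array([77.24248731, 18.43798819, -4.01696437, 83.17532924,  1.29424571,
       78.54167524, -3.2607736 ]), 'joint_velocities': array([ 0.12869208,  0.0014038 , -0.02612831, -0.02325025,  0.02536247,
       -0.08730853, -0.0145041 ]), 'effort': array([ 2.34663767e-04, -4.91280055e+01, -4.03398843e-01, -3.12523627e+01,
       -6.38661487e-02,  4.38180612e-02,  1.80907282e-04]), 'tool_pos': array([ 0.15230385, -0.63134628,  0.2324701 ]), 'tool_rot': array([-1.79890217e+02,  4.66186028e-03,  1.35677118e+01]), 'force': array([ 0.24424315, -0.4441471 ,  0.67047566]), 'wrist_torque': array([-0.02165208,  0.02141954,  0.00993715]), 'grip_width': 0.08696330708525794}
top [[408.80890815   0.         283.04835412]
 [  0.         408.80890815 209.64287002]
 [  0.           0.           1.        ]] [[ 0.11448771  0.97142433 -0.20791187  0.4294807 ]
 [-0.99342083  0.11253348 -0.02124321 -0.03964502]
 [ 0.00276087  0.20897607  0.97791686  0.75140139]
 [ 0.          0.          0.          1.        ]] ['img', 'range_z', 'mtx', 'T']
side [[421.10694563   0.         279.09712408]
 [  0.         421.10694563 203.920461  ]
 [  0.           0.           1.        ]] [[ 0.87049999  0.31160897 -0.38095882  0.31217084]
 [-0.49165575  0.51524838 -0.70199268 -0.49448326]
 [-0.0224588   0.79838521  0.60172805  0.46576426]
 [ 0.          0.          0.          1.        ]] ['img', 'range_z', 'mtx', 'T']
wrist [[344.92209054   0.         274.39396221]
 [  0.         344.92209054 213.44242621]
 [  0.           0.           1.        ]] [[ 5.69703030e-04  9.61318631e-01  2.75438134e-01  7.54602786e-02]
 [ 9.99999722e-01 -6.80284829e-04  3.05940242e-04  2.53184840e-04]
 [ 4.81482438e-04  2.75437883e-01 -9.61318751e-01 -1.50649183e-01]
 [ 0.00000000e+00  0.00000000e+00  0.00000000e+00  1.00000000e+00]] ['img', 'range_z', 'mtx', 'hand_eye']
```

View pics/a_top.png

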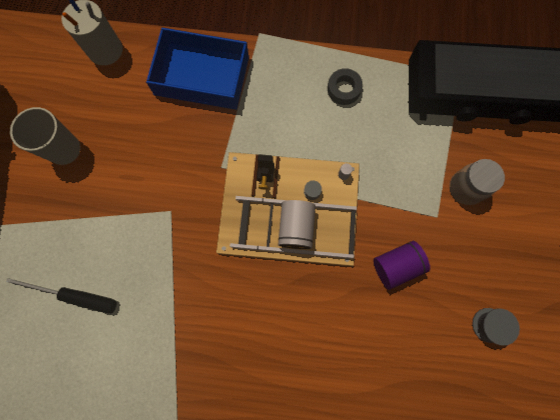

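View pics/a_side.png

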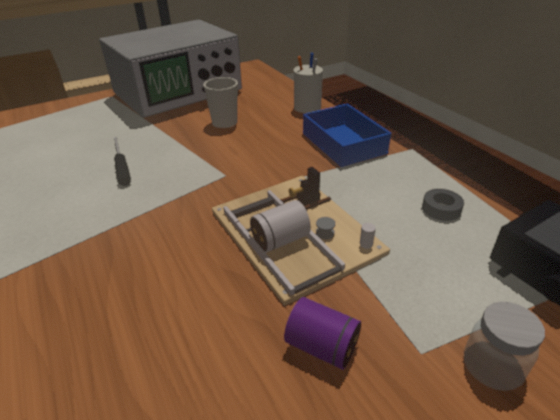

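View pics/a_wrist.png

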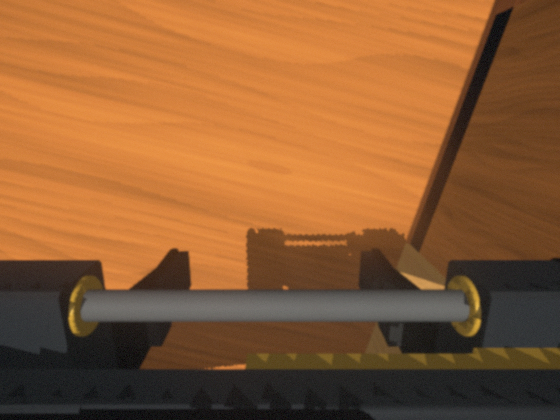

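The top view shows the board at about px (218–360, 154–265). The contact block is at its upper left (265,175) and the can at (297,225), with the lip and stop to the left. So board +x is image left, roughly world +y. I'll zoom in and measure next.

```bash
python3 - <<'E'
import cv2,numpy as np
a=np.load("a_top.npz")["img"][:,:,::-1]
cv2.imwrite("pics/z_top.png",cv2.resize(a[145:275,205:370],None,fx=4.6,fy=4.6,interpolation=cv2.INTER_CUBIC))
a=np.load("a_side.npz")["img"][:,:,::-1]
cv2.imwrite("pics/z_side.png",cv2.resize(a[160:300,205:395],None,fx=4.2,fy=4.2,interpolation=cv2.INTER_CUBIC))
E
```

```text
(no output)
```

View pics/z_top.png

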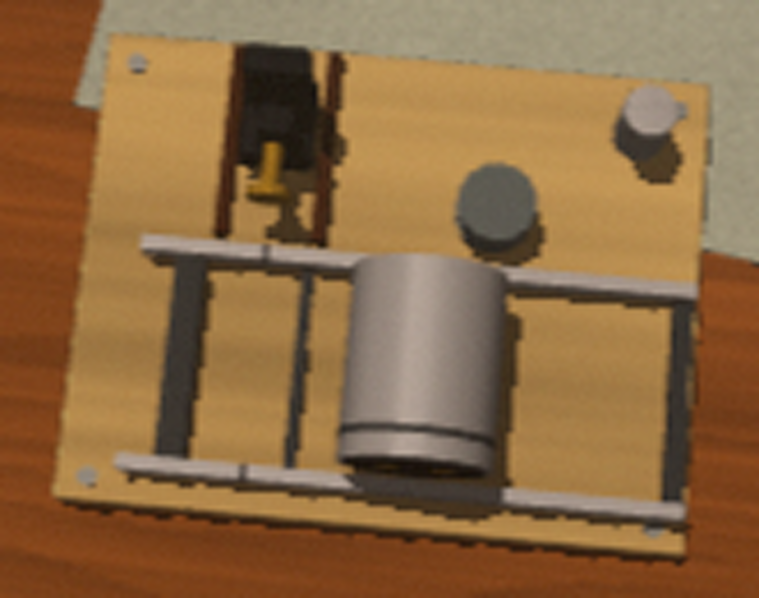

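View pics/z_side.png

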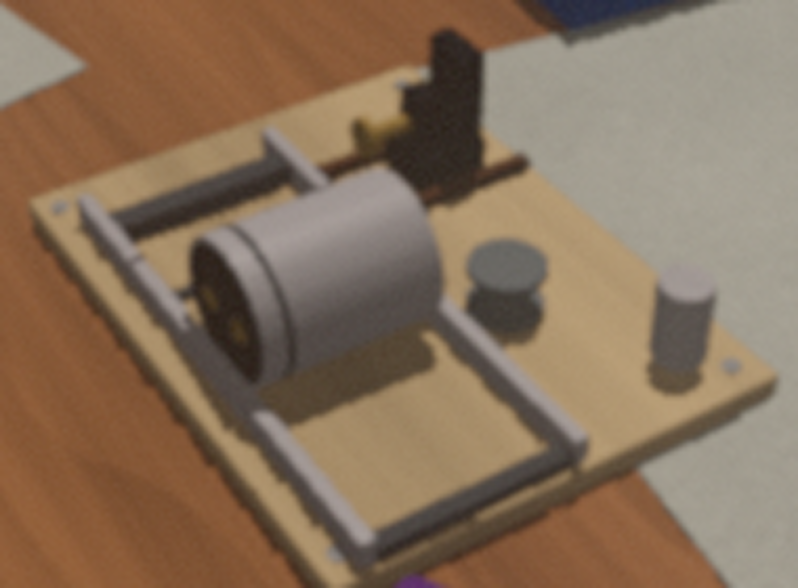

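```bash
cat > h.py <<'E'
import numpy as np
def cast(d,u,v,z):
    K=d["mtx"];T=d["T"]
    r=T[:3,:3]@np.array([(u-K[0,2])/K[0,0],-(v-K[1,2])/K[1,1],-1]);t=T[:3,3]
    return t+r*(z-t[2])/r[2]
def zt(x,y): return 205+(x+.5)/4.6-.5,145+(y+.5)/4.6-.5
def zs(x,y): return 205+(x+.5)/4.2-.5,160+(y+.5)/4.2-.5
def fit2(P,Q): # board P -> world Q
    p0,q0=P.mean(0),Q.mean(0);A=P-p0;B=Q-q0
    th=np.arctan2((A[:,0]*B[:,1]-A[:,1]*B[:,0]).sum(),(A*B).sum())
    R=np.array([[np.cos(th),-np.sin(th)],[np.sin(th),np.cos(th)]])
    return th,R,q0-R@p0
E
python3 - <<'E'
from h import *
t=np.load("a_top.npz");s=np.load("a_side.npz")
P=np.array([[125,-135],[-125,-135],[-125,60],[125,60]])/1000.
Q=np.array([cast(t,*zt(*p),.012)[:2] for p in [(110,36),(710,86),(685,549),(55,492)]])
th,R,o=fit2(P,Q);print(np.degrees(th),o,(P@R.T+o-Q)*1000)
Q2=np.array([cast(s,*zs(*p),.012)[:2] for p in [(408,68),(776,378),(32,205)]])
P2=P[[0,1,3]]
th2,R2,o2=fit2(P2,Q2);print(np.degrees(th2),o2,(P2@R2.T+o2-Q2)*1000)
def b(d,z,f,p,h): return (R.T@(cast(d,*f(*p),h)[:2]-o))*1000
for n,p,h in [("mark-",(266,250),.024),("mark+",(243,471),.024),("lip a",(305,285),.015),("lip b",(291,460),.015),("stop a",(190,265),.022),("stop b",(172,450),.022),
 ("can left",(350,330),.042),("can right",(505,330),.042),("canLend",(340,440),.042),("canRend",(494,440),.042),("top base",(428,255),.072),("tabtop",(278,60),.073),("smallcan top",(650,108),.048),("bobbin",(497,195),.036)]:
    print(n,b(t,0,zt,p,h).round(1))
# can from side
for n,p,h in [("tabtop",(457,45),.073),("mark+",(132,258),.024)]:
    print("side",n,(R2.T@(cast(s,*zs(*p),h)[:2]-o2)*1000).round(1))
E
```

```text
91.52410822983869 [ 0.55646283 -0.03546308] [[ 2.61091404  0.6760567 ]
 [ 2.2198299  -0.53332967]
 [-2.18933113 -1.02908983]
 [-2.64141282  0.8863628 ]]
91.41644261060055 [ 0.55166149 -0.03670251] [[ 1.00089237 -0.01069864]
 [ 1.64017496 -1.96450859]
 [-2.64106733  1.97520724]]
mark- [ 50.2 -44.5]
mark+ [50.4 44. ]
lip a [ 33.8 -33.7]
lip b [32.7 37. ]
stop a [ 79.9 -36.2]
stop b [78.9 38. ]
can left [ 13.7 -11.7]
can right [-45.7 -17. ]
canLend [13.7 31. ]
canRend [-44.6  25.9]
top base [-13.3 -36.7]
tabtop [  49.5 -107.1]
smallcan top [ -95.4 -109. ]
bobbin [-39.  -71.9]
side tabtop [  51.  -108.7]
side mark+ [54.5 42.9]
```

The fit is consistent: board origin ≈ (0.556, −0.036), yaw ≈ 91.5°, rail marks at x=50. The can's centre is at board x ≈ −16, y ≈ +1, and the tab at (50, −107). I'll turn the tool so the jaws lie along the can axis and half close it.

Request:
{"name": "servo_tool", "arguments": {"moves": "0 0 0 0 0 -0.23 0;0 0 0 0 0 -0.23 0;0 0 0 0 0 -0.23 0;0 0 0 0 0 -0.23 0;0 0 0 0 0 -0.23 0;0 0 0 0 0 -0.23 0;0 0 0 0 0 -0.23 0;0 0 0 0 0 -0.23 0;0 0 0 0 0 -0.23 0;0 0 0 0 0 -0.23 0;0 0 0 0 0 -0.23 0;0 0 0 0 0 -0.23 0"}}

```text
time_s: 1.15
tool_pos: [0.1516, -0.6285, 0.2266]
tool_rot: [-179.9, -0.7, 96.4]
force: [0.7, 0.4, -0.1]
grip_width: 0.0434
```

Request:
{"name": "servo_tool", "arguments": {"moves": "0.026 0.023 0 0 0 0.01 0;0.026 0.023 0 0 0 0.01 0;0.026 0.023 0 0 0 0.01 0;0.026 0.023 0 0 0 0.01 0;0.026 0.023 0 0 0 0.01 0;0.026 0.023 0 0 0 0.01 0;0.026 0.023 0 0 0 0.01 0;0.026 0.023 0 0 0 0.01 0;0.026 0.023 0 0 0 0.01 0;0.026 0.023 0 0 0 0.01 0;0.026 0.023 0 0 0 0.01 0;0.026 0.023 0 0 0 0.01 0;0.026 0.023 0 0 0 0.01 0;0.026 0.023 0 0 0 0.01 0;0.026 0.023 0 0 0 0.01 0;0.026 0.023 0 0 0 0.01 0"}}

```text
time_s: 2.48
tool_pos: [0.4916, -0.1735, 0.2235]
tool_rot: [-179.4, -0.7, 90.7]
force: [-0.0, 0.2, -1.3]
grip_width: 0.0435
```

Request:
{"name": "servo_tool", "arguments": {"moves": "0.022 0.013 0.02 -0.005 -0.005 -0.005 0;0.022 0.013 0.02 -0.005 -0.005 -0.005 0;0.022 0.013 0.02 -0.005 -0.005 -0.005 0;0.022 0.013 0.02 -0.005 -0.005 -0.005 0;0.016 0.008 0.01 -0.005 -0.005 -0.005 0;0 0 0 0 0 0 0"}}

```text
time_s: 2.98
tool_pos: [0.5562, -0.0534, 0.1318]
tool_rot: [179.5, -0.1, 92.1]
force: [-1.1, 1.0, 0.7]
grip_width: 0.0435
```

```bash
cat > look.py <<'E'
import sys,cv2,numpy as np
from cell import env
t=sys.argv[1]
o=env.get_obs();print(o["time_s"],o["tool_pos"].round(4),o["tool_rot"].round(2),o["force"].round(1))
s=env.read_camera("side");np.savez(f"{t}_side.npz",**s);a=s["img"][:,:,::-1]
cv2.imwrite(f"pics/{t}_side.png",cv2.resize(a[150:300,205:395],None,fx=4,fy=4,interpolation=cv2.INTER_CUBIC))
if len(sys.argv)>2:
    s=env.read_camera("wrist");cv2.imwrite(f"pics/{t}_wrist.png",s["img"][:,:,::-1])
E
python3 look.py b w
```

```text
2.9833 [ 0.5562 -0.0534  0.1318] [ 1.7948e+02 -6.0000e-02  9.2130e+01] [-1.1  1.   0.7]
```

View pics/b_side.png

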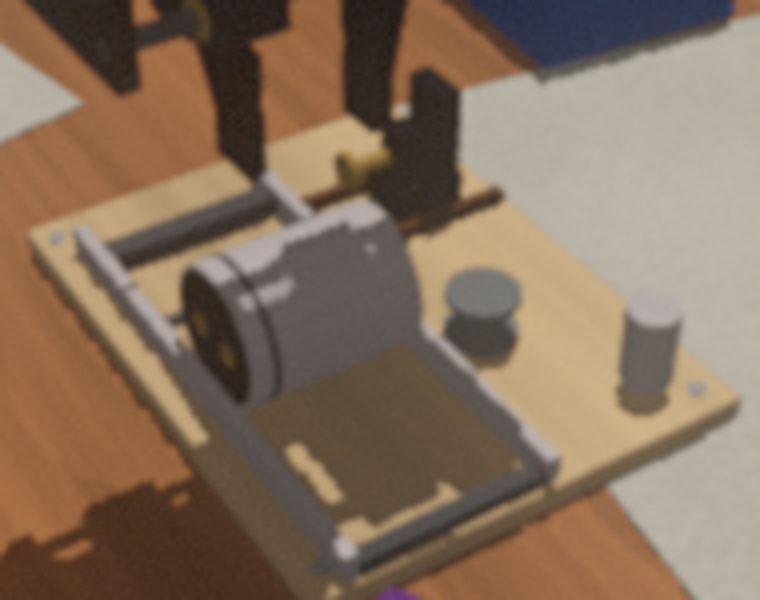

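View pics/b_wrist.png

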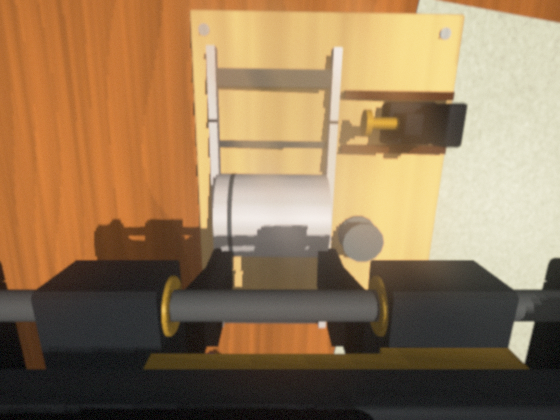

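The wrist view shows the fingers (about 215 and 340 px) over the ends of the can (215–330). I'll narrow the opening, shift back about 7 mm and come down.

Request:
{"name": "servo_tool", "arguments": {"moves": "-0.007 -0.001 0.015 0.008 0 0 0.5;0 0 0.012 0 0 0 0.5;0 0 0.006 0 0 0 0.5;0 0 0 0 0 0 0.5;0 0 0 0 0 0 0.5"}}

```text
time_s: 3.5
tool_pos: [0.5551, -0.0738, 0.0992]
tool_rot: [179.6, 0.4, 91.3]
force: [-0.3, -0.1, 0.7]
grip_width: 0.0237
```

Request:
{"name": "servo_tool", "arguments": {"moves": "0 0 0 0 0 0 0.5"}}

```text
time_s: 3.58
tool_pos: [0.5549, -0.0746, 0.0992]
tool_rot: [179.6, 0.4, 91.2]
force: [0.4, -1.1, -0.8]
grip_width: 0.0228
```

Request:
{"name": "servo_tool", "arguments": {"moves": "0.01 0 0 0 0 0 0.5"}}

```text
time_s: 3.67
tool_pos: [0.5548, -0.0673, 0.0993]
tool_rot: [179.6, 0.5, 91.0]
force: [-0.8, -0.4, -0.3]
grip_width: 0.022
```

Request:
{"name": "servo_tool", "arguments": {"moves": "0 0 0 0 0 0 0.5"}}

```text
time_s: 3.75
tool_pos: [0.555, -0.0646, 0.0998]
tool_rot: [179.6, 0.4, 91.1]
force: [-0.2, 1.3, 0.4]
grip_width: 0.0221
```

Request:
{"name": "servo_tool", "arguments": {"moves": "0 0 0 0 0 0 0.5"}}

```text
time_s: 3.83
tool_pos: [0.5552, -0.0644, 0.1002]
tool_rot: [179.5, 0.5, 91.1]
force: [0.5, -0.6, 0.1]
grip_width: 0.0217
```

Request:
{"name": "servo_tool", "arguments": {"moves": "0.004 0 0.006 0 -0.01 0 0.5;0 0 0.006 0 0 0 0.5;0 0 0.003 0 0 0 0.5;0 0 0.002 0 0 0 0.5"}}

```text
time_s: 4.17
tool_pos: [0.5564, -0.0588, 0.0832]
tool_rot: [179.4, 0.8, 91.3]
force: [-2.4, -0.5, 15.6]
grip_width: 0.0215
```

Request:
{"name": "servo_tool", "arguments": {"moves": "0.004 0 0 0 0 0 0.5"}}

```text
time_s: 4.25
tool_pos: [0.5564, -0.0558, 0.0834]
tool_rot: [179.4, 0.9, 91.2]
force: [-2.3, -0.9, 7.2]
grip_width: 0.0216
```

Request:
{"name": "servo_tool", "arguments": {"moves": "0.006 0 0.001 0 0 0 0.5"}}

```text
time_s: 4.33
tool_pos: [0.5563, -0.0504, 0.0833]
tool_rot: [179.4, 0.9, 91.1]
force: [-5.3, -0.6, 14.0]
grip_width: 0.0218
```

Request:
{"name": "servo_tool", "arguments": {"moves": "0.006 0 0.0005 0 0 0 0.5;0.006 0 0.0005 0 0 0 0.5;0.006 0 0.0005 0 0 0 0.5"}}

```text
time_s: 4.58
tool_pos: [0.5559, -0.0328, 0.0833]
tool_rot: [179.5, 1.1, 91.0]
force: [-2.1, 0.9, 6.7]
grip_width: 0.0216
```

Request:
{"name": "servo_tool", "arguments": {"moves": "0 0 -0.008 0.008 0.02 0 0.5;0 0 -0.008 0.008 0.02 0 0.5;-0.008 0 0 0 0 0 0.5;0 0 0 0 0 0 0.5"}}

```text
time_s: 4.92
tool_pos: [0.5561, -0.0402, 0.1005]
tool_rot: [-180.0, -0.2, 91.2]
force: [-0.0, -1.7, -0.6]
grip_width: 0.0219
```

```bash
python3 look.py c w
```

```text
4.9167 [ 0.5561 -0.0402  0.1005] [-179.99   -0.2    91.2 ] [-0.  -1.7 -0.6]
```

View pics/c_wrist.png

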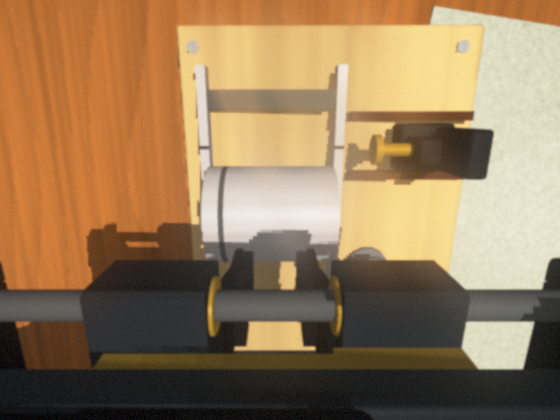

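View pics/c_side.png

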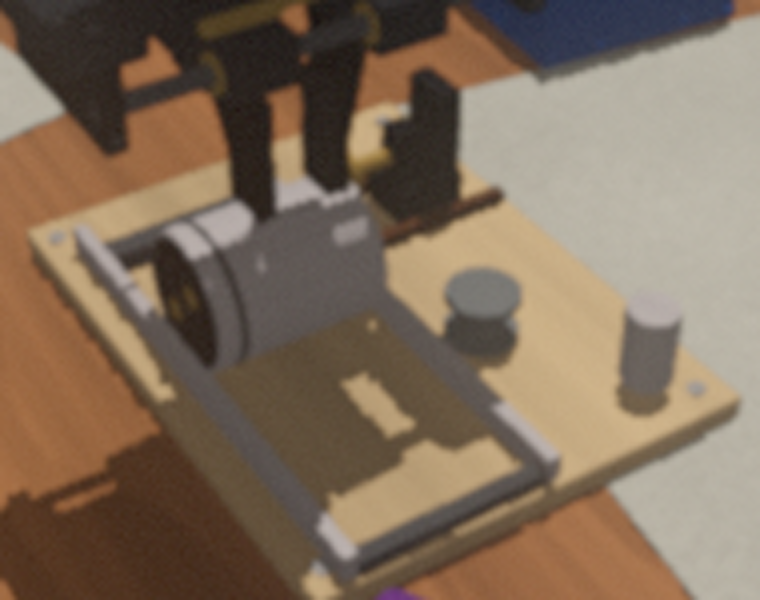

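The wrist view shows the can's front edge at row ~166 and the rail marks at row ~148, and the can still square. I'll work out its x by tangent, referenced to the marks.

```bash
cat > canx.py <<'E'
import sys,numpy as np
from cell import env
from scipy.spatial.transform import Rotation as Ro
H=np.array([[5.697e-4,.9613186,.27543813,.07546028],[.99999972,-6.8e-4,3.06e-4,2.53e-4],[4.8e-4,.27543788,-.96131875,-.15064918],[0,0,0,1]])
# args: pos xyz rot rpy, then col row_front col row_mark
def ray(pos,rot,u,v):
    R=Ro.from_euler("xyz",rot,degrees=True).as_matrix()
    d=R@H[:3,:3]@np.array([(u-274.39)/344.92,-(v-213.44)/344.92,-1]);c=pos+R@H[:3,3]
    th=np.radians(91.5);B=np.array([[np.cos(th),np.sin(th),0],[-np.sin(th),np.cos(th),0],[0,0,1]])
    o=np.array([.5555,-.036,0]);return B@(c-o),B@d
def canx(pos,rot,f,m):
    c,d=ray(pos,rot,*m);p=c+d*(.024-c[2])/d[2];off=p[0]-.05
    c,d=ray(pos,rot,*f);e=np.array([d[0],d[2]])/np.hypot(d[0],d[2])
    # centre at height .042, ray passes ahead (+x) of it at distance .03
    n=np.array([-e[1],e[0]]); n=n if n[0]>0 else -n
    # n.(c-ctr)=.03 
    x=(n@np.array([c[0],c[2]])-.03-n[1]*.042)/n[0]
    print("mark board",(p*1000).round(1),"can x raw",round(x*1000,1),"rel to mark-corrected",round((x-off)*1000,1))
if __name__=="__main__":
    a=[float(x) for x in sys.argv[1:]]
    o=env.get_obs();canx(o["tool_pos"],o["tool_rot"],a[:2],a[2:])
E
python3 canx.py 270 167 341 149; python3 -c "
from canx import *
canx(np.array([ 0.5562,-0.0534,0.1318]),[179.48,-.06,92.13],(272,175),(333,121))"
```

```text
mark board [ 51.7 -44.2  24. ] can x raw 12.4 rel to mark-corrected 10.7
mark board [ 54.2 -43.1  24. ] can x raw -13.1 rel to mark-corrected -17.3
```

```bash
python3 look.py d w
```

```text
5.0167 [ 0.556  -0.0385  0.1004] [-179.99   -0.27   91.25] [-0.   0.6  0.3]
```

View pics/d_wrist.png

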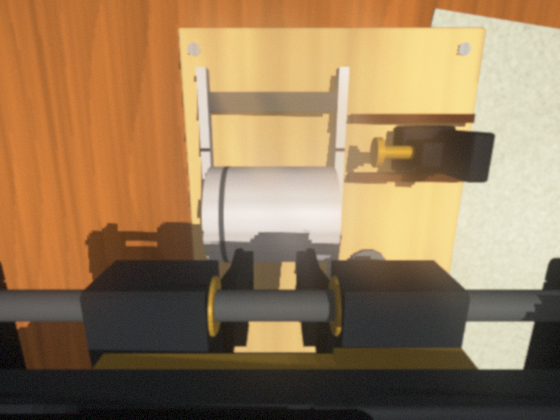

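Request:
{"name": "servo_tool", "arguments": {"moves": "0 0 0 0 0 0 0.5;0 0 0 0 0 0 0.5;0 0 0 0 0 0 0.5"}}

```text
time_s: 5.37
tool_pos: [0.555, -0.0374, 0.0993]
tool_rot: [-179.9, -0.3, 91.3]
force: [-0.7, -0.4, -0.6]
grip_width: 0.0219
```

```bash
python3 look.py e w; python3 - <<'E'
import cv2
a=cv2.imread("pics/e_wrist.png");cv2.imwrite("pics/e_z.png",cv2.resize(a[60:270,180:380],None,fx=2.8,fy=2.8,interpolation=cv2.INTER_CUBIC))
E
```

```text
5.3667 [ 0.555  -0.0374  0.0993] [-179.88   -0.32   91.35] [-0.7 -0.4 -0.6]
```

View pics/e_z.png

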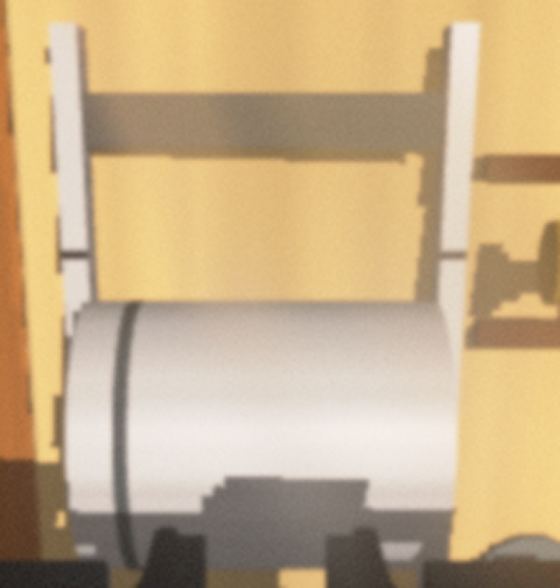

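```bash
python3 canx.py 270 167.8 341 151
```

```text
mark board [ 51.7 -42.8  24. ] can x raw 13.2 rel to mark-corrected 11.4
```

Request:
{"name": "servo_tool", "arguments": {"moves": "0.007 0 0.005 0 0.01 0 0.5;0 0 0.005 0 0 0 0.5;0 0 0.004 0 0 0 0.5;0 0 0.001 0 0 0 0.5"}}

```text
time_s: 5.8
tool_pos: [0.5549, -0.0289, 0.0832]
tool_rot: [-179.9, -0.6, 91.4]
force: [-1.2, -0.7, 9.0]
grip_width: 0.0218
```

Request:
{"name": "servo_tool", "arguments": {"moves": "0 0 0.001 0 0 0 0.5"}}

```text
time_s: 5.88
tool_pos: [0.555, -0.0287, 0.083]
tool_rot: [-179.9, -0.6, 91.4]
force: [-6.2, -0.3, 18.1]
grip_width: 0.0217
```

Request:
{"name": "servo_tool", "arguments": {"moves": "0.004 0 0.0005 0 0 0 0.5;0.004 0 0.0005 0 0 0 0.5"}}

```text
time_s: 6.05
tool_pos: [0.5548, -0.0216, 0.0833]
tool_rot: [-179.8, -0.5, 91.3]
force: [-1.6, 0.5, 4.3]
grip_width: 0.0217
```

Request:
{"name": "servo_tool", "arguments": {"moves": "0.003 0 0.0005 0 0 0 0.5"}}

```text
time_s: 6.13
tool_pos: [0.5547, -0.0183, 0.0833]
tool_rot: [-179.8, -0.5, 91.3]
force: [-1.9, 0.0, 6.3]
grip_width: 0.0218
```

Request:
{"name": "servo_tool", "arguments": {"moves": "0.003 0 0.0005 0 0 0 0.5"}}

```text
time_s: 6.22
tool_pos: [0.5549, -0.0156, 0.0834]
tool_rot: [-179.8, -0.4, 91.3]
force: [-1.9, -2.4, 9.1]
grip_width: 0.0213
```

Request:
{"name": "servo_tool", "arguments": {"moves": "0 0 -0.006 0 0 0 0.5;0 0 -0.006 0 0 0 0.5;-0.006 0 0 0 0.005 0 0.5;-0.004 0 0 0 0 0 0.5;0 0 0 0 0 0 0.5;0 0 0 0 0 0 0.5"}}

```text
time_s: 6.72
tool_pos: [0.5554, -0.0267, 0.0957]
tool_rot: [-179.9, -0.6, 91.3]
force: [0.5, 0.7, -0.4]
grip_width: 0.0216
```

```bash
python3 look.py f w; python3 - <<'E'
import cv2
a=cv2.imread("pics/f_wrist.png");cv2.imwrite("pics/f_z.png",cv2.resize(a[60:270,180:380],None,fx=2.8,fy=2.8,interpolation=cv2.INTER_CUBIC))
E
```

```text
6.7167 [ 0.5554 -0.0267  0.0957] [-179.87   -0.61   91.35] [ 0.5  0.7 -0.4]
```

View pics/f_z.png

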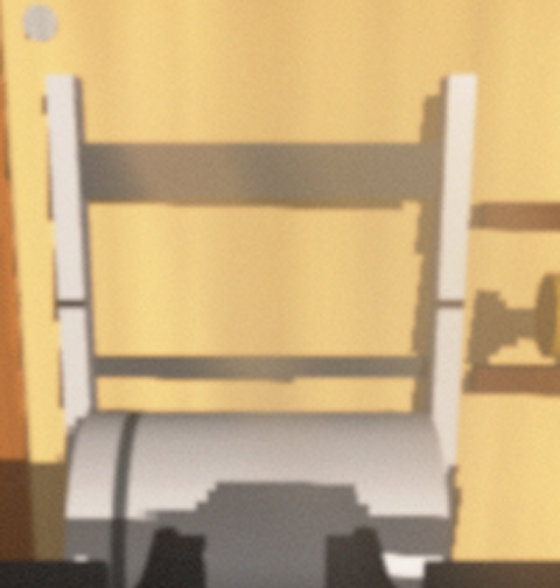

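```bash
python3 canx.py 270 207.5 341 168
```

```text
mark board [ 52.4 -43.3  24. ] can x raw -0.3 rel to mark-corrected -2.7
```

Request:
{"name": "servo_tool", "arguments": {"moves": "0 0 0 0 0.02 0 0.5;0 0 0 0 0 0 0.5;0 0 0 0 0 0 0.5"}}

```text
time_s: 7.07
tool_pos: [0.555, -0.0262, 0.0952]
tool_rot: [-179.8, -1.3, 91.4]
force: [0.1, -0.0, 0.2]
grip_width: 0.0218
```

```bash
python3 look.py g w; python3 - <<'E'
import cv2
a=cv2.imread("pics/g_wrist.png");cv2.imwrite("pics/g_z.png",cv2.resize(a[60:270,180:380],None,fx=2.8,fy=2.8,interpolation=cv2.INTER_CUBIC))
E
```

```text
7.0667 [ 0.555  -0.0262  0.0952] [-179.81   -1.28   91.38] [ 0.1 -0.   0.2]
```

View pics/g_z.png

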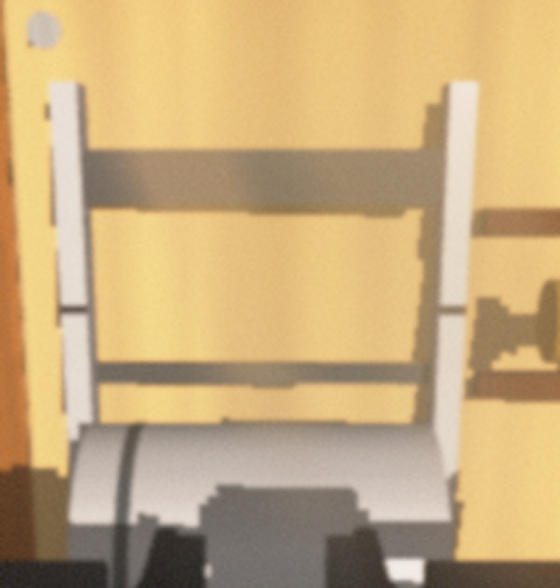

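```bash
python3 canx.py 270 211.5 341 170.7
```

```text
mark board [ 51.7 -43.   24. ] can x raw -1.9 rel to mark-corrected -3.6
```

Request:
{"name": "servo_tool", "arguments": {"moves": "-0.008 0 0 0 -0.02 0 0.5;-0.008 0 0.002 0 -0.02 0 0.5;-0.003 0 0.005 0 -0.005 0 0.5;0 0 0.005 0 0 0 0.5;0 0 0.001 0 0 0 0.5"}}

```text
time_s: 7.58
tool_pos: [0.5566, -0.0479, 0.0829]
tool_rot: [-179.9, 0.3, 91.4]
force: [-5.2, -0.7, 17.3]
grip_width: 0.0213
```

Request:
{"name": "servo_tool", "arguments": {"moves": "0 0 0.001 0 0 0 0.5"}}

```text
time_s: 7.67
tool_pos: [0.5566, -0.0484, 0.083]
tool_rot: [-179.9, 0.3, 91.3]
force: [-4.6, -1.0, 12.4]
grip_width: 0.0215
```

Request:
{"name": "servo_tool", "arguments": {"moves": "0.006 0 0.0005 0 0 0 0.5;0.006 0 0.0005 0 0 0 0.5;0.006 0 0.0005 0 0 0 0.5;0.005 0 0.0005 0 0 0 0.5;0.003 0 0.0005 0 0 0 0.5;0.002 0 0.0005 0 0 0 0.5;0 0 0.0003 0 0 0 0.5"}}

```text
time_s: 8.25
tool_pos: [0.5558, -0.0206, 0.0833]
tool_rot: [-179.7, 0.6, 91.2]
force: [-1.0, -0.5, 4.5]
grip_width: 0.0215
```

Request:
{"name": "servo_tool", "arguments": {"moves": "0.004 0 0.0008 0 0 0 0.5;0.003 0 0.0005 0 0 0 0.5;0 0 0.0003 0 0 0 0.5;0 0 0 0 0 0 0.5"}}

```text
time_s: 8.58
tool_pos: [0.5556, -0.0132, 0.0833]
tool_rot: [-179.7, 0.7, 91.3]
force: [-1.2, 0.2, 2.5]
grip_width: 0.0214
```

Request:
{"name": "servo_tool", "arguments": {"moves": "0 0 -0.006 0 0 0 0.5;0 0 -0.006 0 0.01 0 0.5;0 0 0 0 0 0 0.5"}}

```text
time_s: 8.83
tool_pos: [0.5553, -0.013, 0.095]
tool_rot: [-179.6, 0.4, 91.3]
force: [1.1, 0.4, -0.3]
grip_width: 0.0218
```

```bash
cat > lk.sh <<'E'
python3 look.py $1 w; python3 -c "
import cv2
a=cv2.imread('pics/$1_wrist.png');cv2.imwrite('pics/$1_z.png',cv2.resize(a[60:270,180:380],None,fx=2.8,fy=2.8,interpolation=cv2.INTER_CUBIC))"
E
sh lk.sh i
```

```text
8.8333 [ 0.5553 -0.013   0.095 ] [-179.62    0.39   91.27] [ 1.1  0.4 -0.3]
```

View pics/i_z.png

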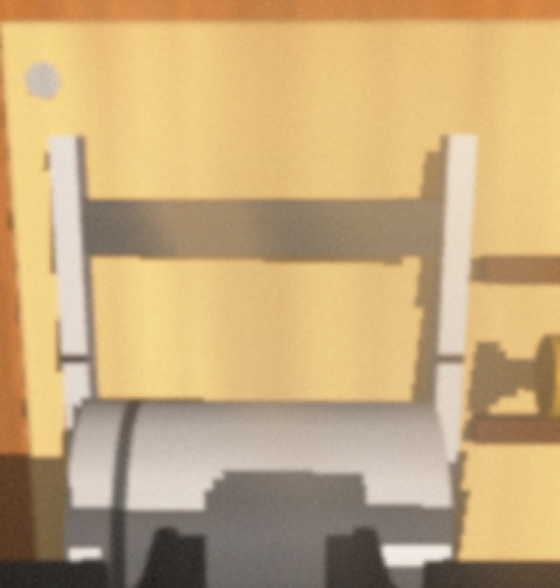

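```bash
python3 canx.py 270 203.2 341 188
```

```text
mark board [ 51.9 -43.   24. ] can x raw 15.5 rel to mark-corrected 13.6
```

Request:
{"name": "servo_tool", "arguments": {"moves": "-0.007 0 0 0 0.005 0 0.5;-0.006 0 0.002 -0.005 0.005 0 0.5;0 0 0.005 0 0 0 0.5;0 0 0.004 0 0 0 0.5;0 0 0.001 0 0 0 0.5"}}

```text
time_s: 9.35
tool_pos: [0.5555, -0.0289, 0.083]
tool_rot: [-179.7, 0.2, 91.1]
force: [-5.2, -1.0, 20.0]
grip_width: 0.0218
```

Request:
{"name": "servo_tool", "arguments": {"moves": "0 0 0.0008 0 0 0 0.5"}}

```text
time_s: 9.43
tool_pos: [0.5555, -0.029, 0.0833]
tool_rot: [-179.7, 0.2, 91.1]
force: [-4.6, 0.9, 8.7]
grip_width: 0.0217
```

Request:
{"name": "servo_tool", "arguments": {"moves": "0.003 0 0.0006 0 0 0 0.5;0.003 0 0.0006 0 0 0 0.5;0.001 0 0.0005 0 0 0 0.5;0 0 0.0003 0 0 0 0.5"}}

```text
time_s: 9.77
tool_pos: [0.5553, -0.0224, 0.0834]
tool_rot: [-179.6, 0.3, 91.0]
force: [-1.6, 0.5, 4.6]
grip_width: 0.0217
```

Request:
{"name": "servo_tool", "arguments": {"moves": "0 0 -0.005 0 0 0 0.5;0 0 -0.003 0 0 0 0.5;-0.005 0 0 0 0.005 0 0.5;0 0 0 0 0 0 0.5"}}

```text
time_s: 10.1
tool_pos: [0.5549, -0.0276, 0.0909]
tool_rot: [-179.6, 0.1, 91.1]
force: [0.1, 0.2, 0.1]
grip_width: 0.0218
```

```bash
sh lk.sh j
```

```text
10.1 [ 0.5549 -0.0276  0.0909] [-1.7956e+02  1.3000e-01  9.1080e+01] [0.1 0.2 0.1]
```

View pics/j_z.png

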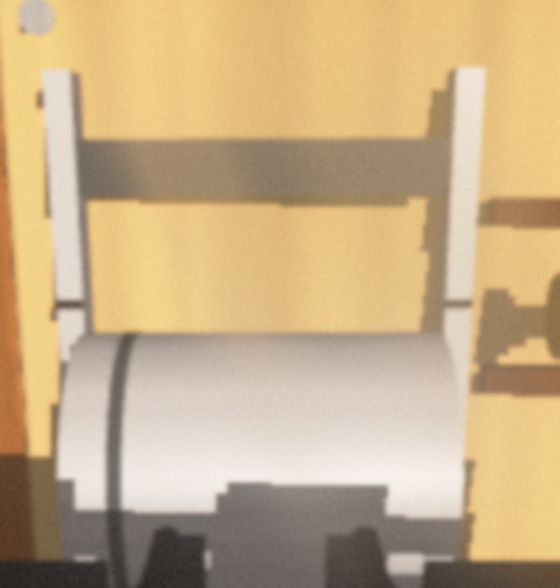

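```bash
python3 canx.py 270 179 342 168.2
```

```text
mark board [ 52.3 -42.1  24. ] can x raw 18.4 rel to mark-corrected 16.1
```

Request:
{"name": "servo_tool", "arguments": {"moves": "0.001 0 0.004 0 0 0 0.5;0 0 0.003 0 0 0 0.5;0 0 0.001 0 0 0 0.5"}}

```text
time_s: 10.45
tool_pos: [0.5551, -0.0254, 0.0831]
tool_rot: [-179.6, 0.1, 91.1]
force: [-4.7, -0.9, 15.5]
grip_width: 0.0217
```

Request:
{"name": "servo_tool", "arguments": {"moves": "0.004 0 0.001 0 0 0 0.5"}}

```text
time_s: 10.53
tool_pos: [0.5552, -0.0224, 0.0832]
tool_rot: [-179.6, 0.2, 91.0]
force: [-4.5, -3.7, 16.2]
grip_width: 0.0219
```

Request:
{"name": "servo_tool", "arguments": {"moves": "0.005 0 0.0005 0 0 0 0.5"}}

```text
time_s: 10.62
tool_pos: [0.5554, -0.0188, 0.084]
tool_rot: [-179.6, 0.3, 91.0]
force: [-4.0, -3.2, 12.0]
grip_width: 0.0219
```

Request:
{"name": "servo_tool", "arguments": {"moves": "0.005 0 0.0003 0 0 0 0.5"}}

```text
time_s: 10.7
tool_pos: [0.5553, -0.0149, 0.0848]
tool_rot: [-179.5, 0.5, 90.9]
force: [-3.2, -2.3, 8.6]
grip_width: 0.0218
```

Climbing (z is rising, force is modest). Continue.

Request:
{"name": "servo_tool", "arguments": {"moves": "0.005 0 0.0006 0 0 0 0.5;0.005 0 0.0006 0 0 0 0.5"}}

```text
time_s: 10.87
tool_pos: [0.5551, -0.0066, 0.0857]
tool_rot: [-179.5, 0.7, 90.8]
force: [-4.1, -1.1, 9.2]
grip_width: 0.0215
```

Request:
{"name": "servo_tool", "arguments": {"moves": "0.005 0 0.0007 0 0 0 0.5"}}

```text
time_s: 10.95
tool_pos: [0.5549, -0.0021, 0.086]
tool_rot: [-179.4, 0.8, 90.8]
force: [-3.9, -0.9, 9.4]
grip_width: 0.0215
```

Request:
{"name": "servo_tool", "arguments": {"moves": "0.004 0 0.0007 0 0 0 0.5;0.003 0 0.0007 0 0 0 0.5;0 0 0.0004 0 0 0 0.5"}}

```text
time_s: 11.2
tool_pos: [0.5545, 0.0065, 0.0863]
tool_rot: [-179.4, 0.9, 90.9]
force: [-1.1, -0.1, 3.5]
grip_width: 0.0215
```

Request:
{"name": "servo_tool", "arguments": {"moves": "0 0 -0.005 0 0 0 0.5;0 0 -0.005 0 0.01 0 0.5;0 0 0 0 0 0 0.5"}}

```text
time_s: 11.45
tool_pos: [0.5542, 0.0073, 0.0963]
tool_rot: [-179.3, 0.6, 91.0]
force: [0.5, -0.5, -0.3]
grip_width: 0.0221
```

```bash
sh lk.sh k
```

```text
11.45 [0.5542 0.0073 0.0963] [-179.32    0.61   90.99] [ 0.5 -0.5 -0.3]
```

View pics/k_z.png

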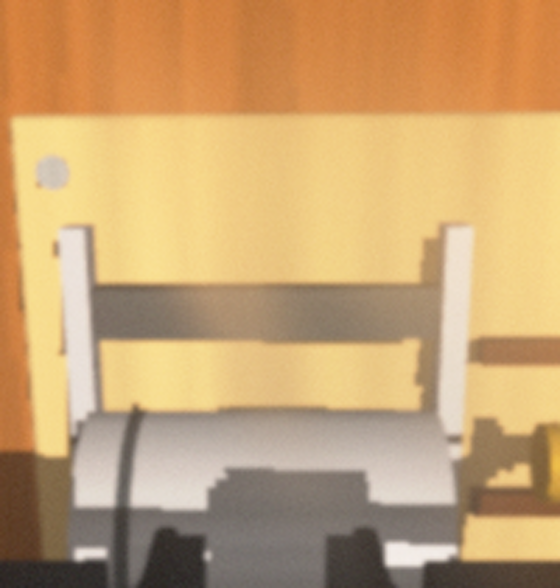

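View pics/k_side.png

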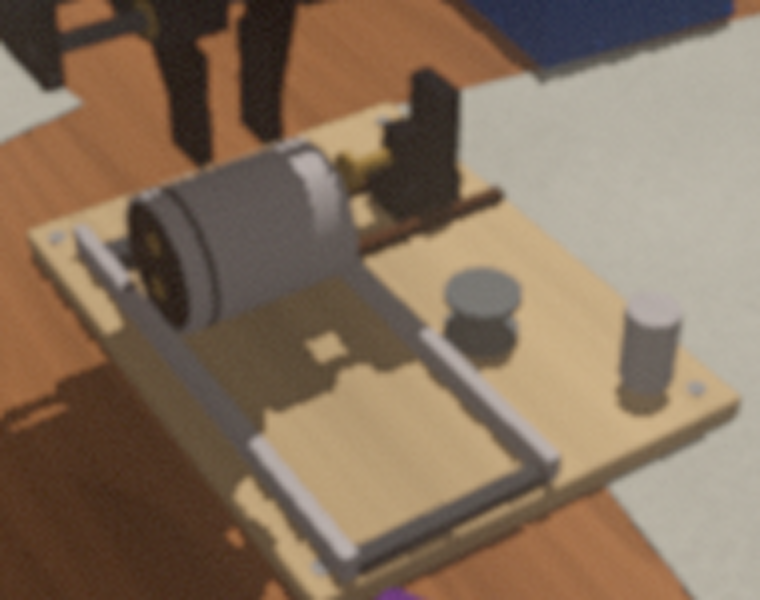

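```bash
python3 canx.py 270 206 343 216.5; sed 's/\.042/.045/' canx.py > c2.py; python3 c2.py 270 206 343 216.5
```

```text
mark board [ 51.9 -44.7  24. ] can x raw 33.3 rel to mark-corrected 31.4
mark board [ 51.9 -44.7  24. ] can x raw 34.1 rel to mark-corrected 32.2
```

The can sits on the flat top of the lip (x ≈ 32), still square. I'll reset behind the top and then roll it down into the rest, keeping contact.

Request:
{"name": "servo_tool", "arguments": {"moves": "-0.006 0 0 -0.005 0.01 0 0.5;-0.006 0 0 -0.005 0.005 0 0.5;-0.005 0 0.001 0 0 0 0.5;0 0 0.004 0 0 0 0.5;0 0 0.003 0 0 0 0.5;0 0 0.001 0 0 0 0.5"}}

```text
time_s: 12.05
tool_pos: [0.5541, -0.0139, 0.0859]
tool_rot: [-179.6, 0.2, 90.8]
force: [-2.0, 0.3, 11.1]
grip_width: 0.0221
```

Request:
{"name": "servo_tool", "arguments": {"moves": "0.004 0 0.0003 0 0 0 0.5;0.004 0 0.0004 0 0 0 0.5"}}

```text
time_s: 12.22
tool_pos: [0.554, -0.0072, 0.0864]
tool_rot: [-179.5, 0.3, 90.7]
force: [-2.3, 0.7, 6.1]
grip_width: 0.0217
```

Request:
{"name": "servo_tool", "arguments": {"moves": "0.004 0 0.0004 0 0 0 0.5"}}

```text
time_s: 12.3
tool_pos: [0.5539, -0.0031, 0.0864]
tool_rot: [-179.5, 0.3, 90.7]
force: [-1.7, 0.2, 2.7]
grip_width: 0.0217
```

Request:
{"name": "servo_tool", "arguments": {"moves": "0.004 0 0.0005 0 0 0 0.5"}}

```text
time_s: 12.38
tool_pos: [0.5538, 0.0014, 0.0861]
tool_rot: [-179.5, 0.3, 90.7]
force: [-1.1, 0.1, 3.0]
grip_width: 0.0218
```

Request:
{"name": "servo_tool", "arguments": {"moves": "0.004 0 0.001 0 0 0 0.5;0.004 0 0.0013 0 0 0 0.5"}}

```text
time_s: 12.55
tool_pos: [0.5539, 0.0113, 0.0848]
tool_rot: [-179.5, 0.3, 90.7]
force: [-2.3, 1.2, 8.7]
grip_width: 0.0221
```

Request:
{"name": "servo_tool", "arguments": {"moves": "0.003 0 0.001 0 0 0 0.5"}}

```text
time_s: 12.63
tool_pos: [0.5537, 0.0159, 0.0841]
tool_rot: [-179.5, 0.2, 90.8]
force: [-1.6, 1.0, 3.9]
grip_width: 0.022
```

Request:
{"name": "servo_tool", "arguments": {"moves": "0.002 0 0.001 0 0 0 0.5;0.001 0 0.0006 0 0 0 0.5;0 0 0.0003 0 0 0 0.5"}}

```text
time_s: 12.88
tool_pos: [0.5534, 0.0223, 0.0833]
tool_rot: [-179.5, 0.1, 91.0]
force: [-3.1, 1.2, 5.1]
grip_width: 0.022
```

Request:
{"name": "servo_tool", "arguments": {"moves": "0 0 -0.004 0 0 0 0.5;0 0 -0.008 0 0 0 0.5;-0.01 0 -0.015 0 0 0 0.5;-0.02 0 -0.01 0 0 0 0.5;-0.03 0 -0.01 0 0 0 0.5;-0.03 0 0 0 0 0 0.5;0 0 0 0 0 0 0.5"}}

```text
time_s: 13.47
tool_pos: [0.5556, -0.0683, 0.1324]
tool_rot: [-179.5, 0.1, 91.4]
force: [0.2, -1.3, -0.1]
grip_width: 0.0216
```

```bash
sh lk.sh l
```

```text
13.4667 [ 0.5556 -0.0683  0.1324] [-1.7949e+02  1.3000e-01  9.1420e+01] [ 0.2 -1.3 -0.1]
```

View pics/l_wrist.png

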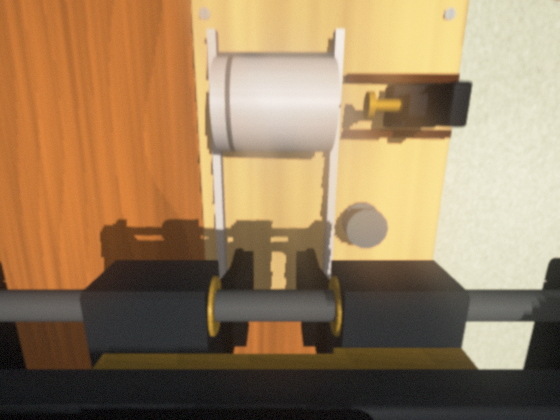

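View pics/l_side.png

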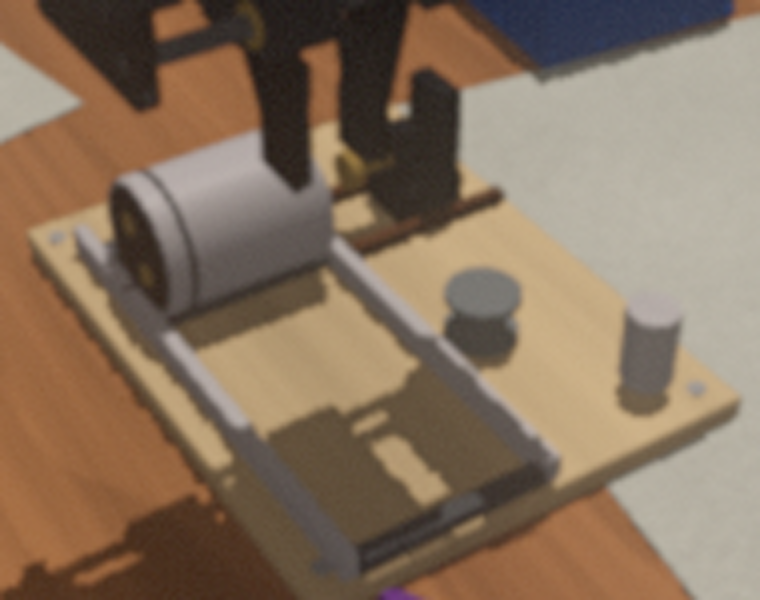

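```bash
python3 - <<'E'
import cv2,numpy as np
from canx import *
a=cv2.imread("pics/l_wrist.png")
cv2.imwrite("pics/l_z2.png",cv2.resize(a[20:180,180:480],None,fx=2.6,fy=2.6,interpolation=cv2.INTER_CUBIC))
o=env.get_obs()
for u,v in [(240,56),(275,55),(325,54)]: canx(o["tool_pos"],o["tool_rot"],(u,v),(341,100))
E
```

```text
mark board [ 59.8 -45.9  24. ] can x raw 55.4 rel to mark-corrected 45.6
mark board [ 59.8 -45.9  24. ] can x raw 56.0 rel to mark-corrected 46.3
mark board [ 59.8 -45.9  24. ] can x raw 56.7 rel to mark-corrected 46.9
```

View pics/l_z2.png

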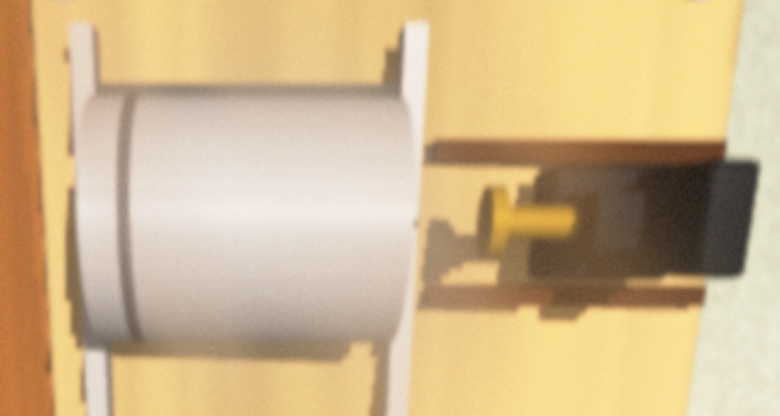

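```bash
python3 - <<'E'
from canx import *
import cv2
o=env.get_obs()
for n,u,v,z in [("pad",369.2,105.4,.042),("tab",462.7,103.8,.073),("rail end",341,29,.024),("stop?",278,54,.022)]:
    c,d=ray(o["tool_pos"],o["tool_rot"],u,v);print(n,((c+d*(z-c[2])/d[2])*1000).round(1))
r=env.read_camera("top");np.savez("m_top.npz",**r)
cv2.imwrite("pics/m_top.png",cv2.resize(r["img"][145:275,205:370,::-1],None,fx=4.6,fy=4.6,interpolation=cv2.INTER_CUBIC))
E
```

```text
pad [ 55.7 -61.7  42. ]
tab [  55.9 -107.8   73. ]
rail end [105.5 -43.3  24. ]
stop? [90.1 -0.8 22. ]
```

View pics/m_top.png

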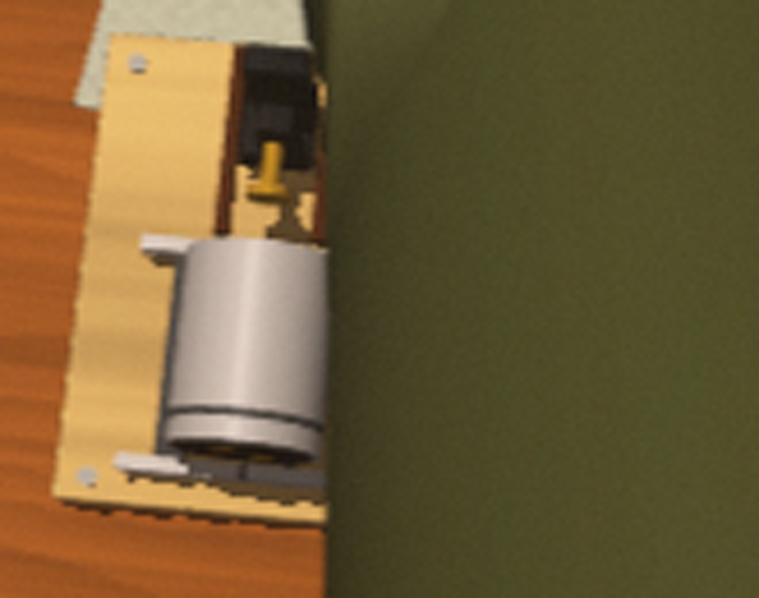

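The tangent puts the can's front at 56.0 and the pad (known to be at x = 50) at 55.7 in the same frame, so the can is at about 50.2, square and down in the rest. Next: close the fingers, go out beyond the tab, and come down.

Request:
{"name": "servo_tool", "arguments": {"moves": "0.015 0.026 -0.002 0 0 0 1;0.017 0.028 0 0 0 0 1;0.017 0.028 0 0 0 0 1;0.017 0.028 0 0 0 0 1;0.017 0.028 0 0 0 0 1;0 0 0 0 0 0 1;0 0 0 0 0 0 1", "squeeze": 5}}

```text
time_s: 14.2
tool_pos: [0.6915, 0.0402, 0.1281]
tool_rot: [-179.0, -0.4, 92.2]
force: [0.8, 0.7, 0.2]
grip_width: -0.0001
```

```bash
sh lk.sh n
```

```text
14.2 [0.6915 0.0402 0.1281] [-179.01   -0.35   92.25] [0.8 0.7 0.2]
```

View pics/n_side.png

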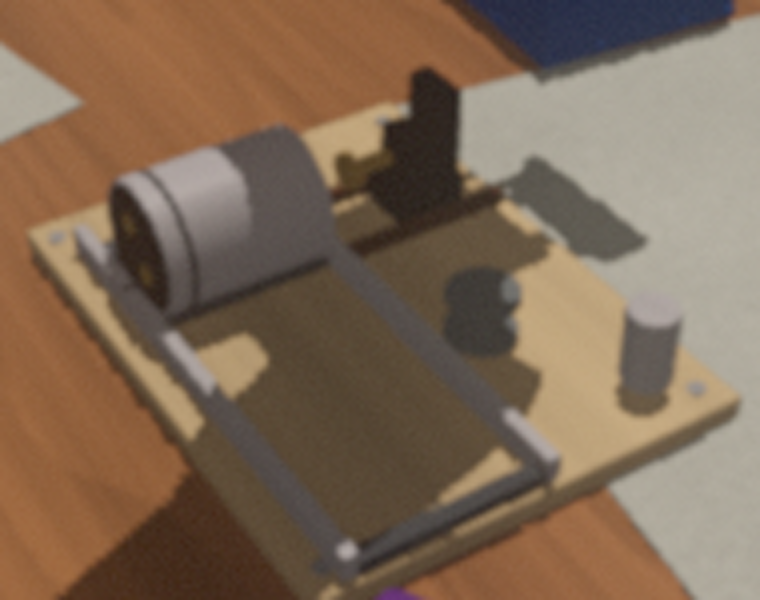

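View pics/n_wrist.png

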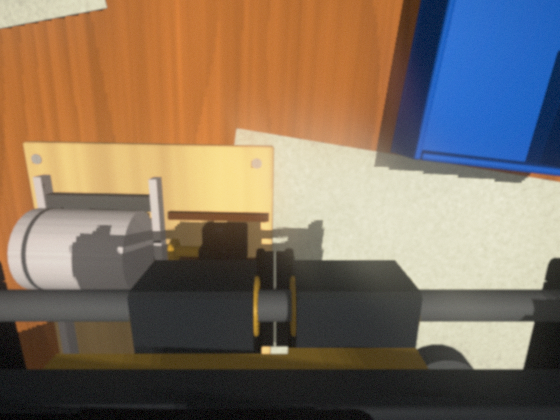

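```bash
python3 - <<'E'
from h import *
d=np.load("a_top.npz")
for u,v in [(245,108),(150,98),(240,45),(345,104)]:
    print([cast(d,u,v,z).round(3)[:2] for z in (0.0,.05)])
from cell import env
print(env.get_obs()["tool_pos"])
E
```

```text
[array([0.785, 0.075]), array([0.762, 0.068])]
[array([0.785, 0.266]), array([0.761, 0.246])]
[array([0.923, 0.104]), array([0.89 , 0.095])]
[array([ 0.817, -0.121]), array([ 0.791, -0.116])]
[0.69059571 0.03949939 0.12846548]
```

Request:
{"name": "servo_tool", "arguments": {"moves": "-0.007 0.003 0 -0.015 -0.005 0.01 1;-0.007 0.002 0 -0.015 -0.005 0.01 1;-0.005 0.001 0 0 0 0 1;0 0 0 0 0 0 1;0 0 0 0 0 0 1"}}

```text
time_s: 14.72
tool_pos: [0.6955, 0.0138, 0.1296]
tool_rot: [-180.0, 0.3, 91.3]
force: [-0.3, 0.2, -0.3]
grip_width: 0.0004
```

Request:
{"name": "servo_tool", "arguments": {"moves": "0.005 0.001 0.012 0 0 0 1;0 0 0.015 0 0 0 1;0 0 0.015 0 0 0 1;0 0 0.01 0 0 0 1;0 0 0.003 0 0 0 1;0 0 0 0 0 0 1"}}

```text
time_s: 15.22
tool_pos: [0.6952, 0.0176, 0.0683]
tool_rot: [-179.9, 0.3, 91.2]
force: [-0.5, -0.2, -0.4]
grip_width: 0.0008
```

```bash
sh lk.sh p
```

```text
15.2167 [0.6952 0.0176 0.0683] [-179.89    0.31   91.24] [-0.5 -0.2 -0.4]
```

View pics/p_side.png

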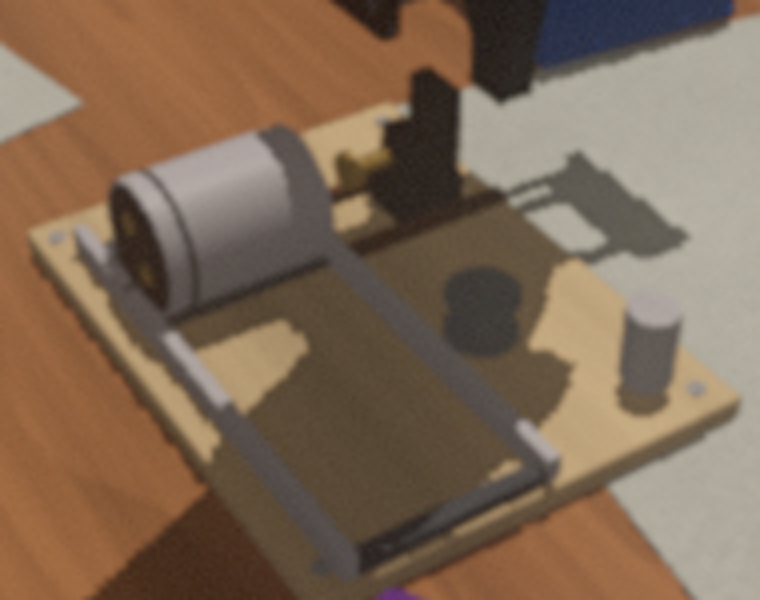

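View pics/p_wrist.png

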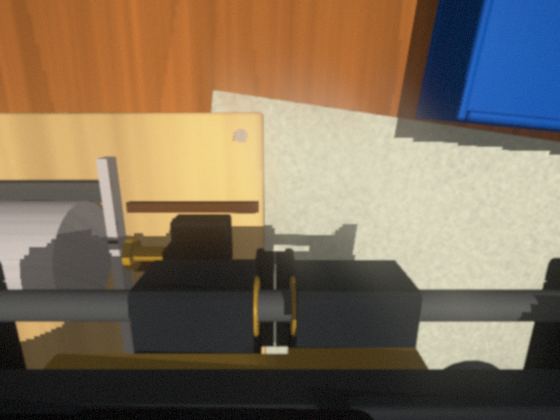

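Request:
{"name": "servo_tool", "arguments": {"moves": "0.001 -0.003 0.007 0 0 0 1;0 -0.004 0.005 0 0 0 1;0 -0.004 0 0 0 0 1;0 -0.002 0 0 0 0 1"}}

```text
time_s: 15.65
tool_pos: [0.6834, 0.0192, 0.0583]
tool_rot: [179.8, 0.3, 91.2]
force: [0.1, 0.4, 0.5]
grip_width: 0.0005
```

Request:
{"name": "servo_tool", "arguments": {"moves": "0 -0.002 0 0 0 0 1"}}

```text
time_s: 15.73
tool_pos: [0.681, 0.0191, 0.0585]
tool_rot: [179.8, 0.3, 91.2]
force: [-0.3, -0.1, -0.2]
grip_width: 0.0007
```

Request:
{"name": "servo_tool", "arguments": {"moves": "0 -0.003 0 0 0 0 1"}}

```text
time_s: 15.82
tool_pos: [0.6779, 0.019, 0.0588]
tool_rot: [179.8, 0.3, 91.2]
force: [0.8, 0.0, 0.2]
grip_width: 0.0006
```

Request:
{"name": "servo_tool", "arguments": {"moves": "0 -0.003 0 0 0 0 1;0 -0.003 0 0 0 0 1"}}

```text
time_s: 15.98
tool_pos: [0.6729, 0.0189, 0.0598]
tool_rot: [179.5, 0.3, 91.2]
force: [2.5, 1.1, -0.8]
grip_width: 0.0006
```

Request:
{"name": "servo_tool", "arguments": {"moves": "0 -0.003 0 0 0 0 1;0 -0.003 0 0 0 0 1"}}

```text
time_s: 16.15
tool_pos: [0.6676, 0.0186, 0.0605]
tool_rot: [179.4, 0.3, 91.2]
force: [2.5, -0.1, -1.4]
grip_width: 0.0
```

Request:
{"name": "servo_tool", "arguments": {"moves": "0 -0.003 0 0 0 0 1;0 -0.003 0 0 0 0 1"}}

```text
time_s: 16.32
tool_pos: [0.6616, 0.0185, 0.0609]
tool_rot: [179.3, 0.3, 91.2]
force: [2.2, 0.6, -0.8]
grip_width: 0.0009
```

Request:
{"name": "servo_tool", "arguments": {"moves": "0 -0.003 0.0005 0.004 0 0 1;0 -0.002 0.0005 0.004 0 0 1;0 -0.002 0.0005 0 0 0 1"}}

```text
time_s: 16.57
tool_pos: [0.6549, 0.0183, 0.0607]
tool_rot: [179.4, 0.3, 91.2]
force: [2.7, 0.2, 1.6]
grip_width: 0.0007
```

Request:
{"name": "servo_tool", "arguments": {"moves": "0 -0.002 0.0003 0 0 0 1"}}

```text
time_s: 16.65
tool_pos: [0.6533, 0.0183, 0.0608]
tool_rot: [179.3, 0.3, 91.2]
force: [4.6, -1.0, 0.2]
grip_width: 0.0004
```

Request:
{"name": "servo_tool", "arguments": {"moves": "0 -0.0015 0.0003 0 0 0 1;0 -0.0015 0.0003 0 0 0 1"}}

```text
time_s: 16.82
tool_pos: [0.6516, 0.0182, 0.0608]
tool_rot: [179.1, 0.3, 91.2]
force: [3.4, 0.4, 0.0]
grip_width: 0.0006
```

Request:
{"name": "servo_tool", "arguments": {"moves": "0 -0.0015 0.0002 0.004 0 0 1;0 -0.0015 0.0002 0.004 0 0 1"}}

```text
time_s: 16.98
tool_pos: [0.6509, 0.0182, 0.0609]
tool_rot: [179.0, 0.2, 91.2]
force: [9.1, 0.3, -1.7]
grip_width: 0.0002
```

Request:
{"name": "servo_tool", "arguments": {"moves": "0 -0.0015 0.0002 0 0 0 1"}}

```text
time_s: 17.07
tool_pos: [0.651, 0.0183, 0.0609]
tool_rot: [178.7, 0.2, 91.2]
force: [7.2, 0.2, -2.5]
grip_width: 0.0005
```

Request:
{"name": "servo_tool", "arguments": {"moves": "0 -0.0015 0.0002 0 0 0 1"}}

```text
time_s: 17.15
tool_pos: [0.651, 0.0183, 0.061]
tool_rot: [178.5, 0.2, 91.2]
force: [7.2, 1.4, -0.9]
grip_width: 0.0003
```

Request:
{"name": "servo_tool", "arguments": {"moves": "0 -0.0015 0.0002 0 0 0 1"}}

```text
time_s: 17.23
tool_pos: [0.6511, 0.0182, 0.061]
tool_rot: [178.3, 0.1, 91.2]
force: [7.3, 0.4, -1.0]
grip_width: 0.0009
```

```bash
sh lk.sh q; python3 -c "
from cell import env
import cv2
r=env.read_camera('top');cv2.imwrite('pics/q_top.png',cv2.resize(r['img'][145:275,205:370,::-1],None,fx=4.6,fy=4.6,interpolation=cv2.INTER_CUBIC))"
```

```text
17.2333 [0.6511 0.0182 0.061 ] [1.7834e+02 1.2000e-01 9.1170e+01] [ 7.3  0.4 -1. ]
```

View pics/q_side.png

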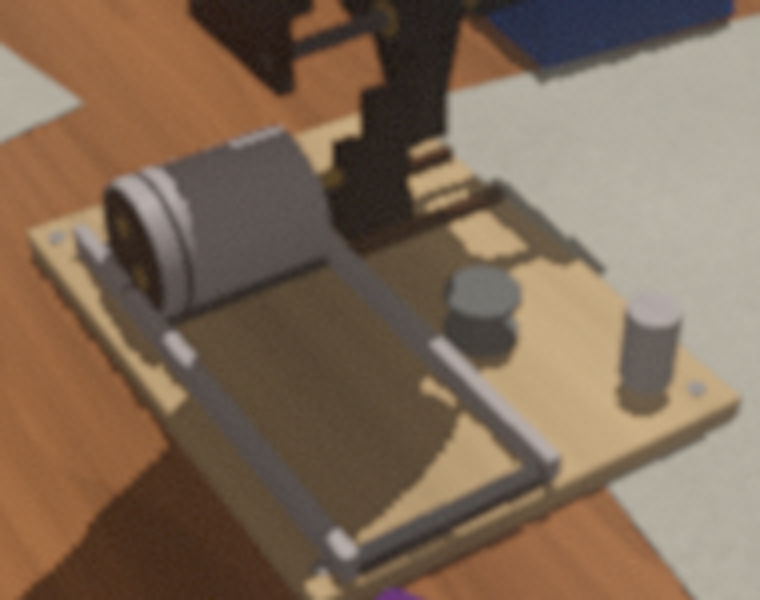

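View pics/q_wrist.png

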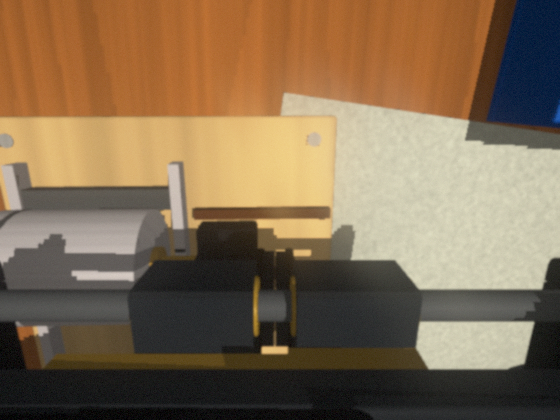

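The can's base end has moved away from the −y rail and the motion stalled at 7 N, so it is probably home. One slightly firmer press (well below 35 N) will confirm.

Request:
{"name": "servo_tool", "arguments": {"moves": "0 -0.0025 0.0002 0.01 0 0 1"}}

```text
time_s: 17.47
tool_pos: [0.651, 0.0183, 0.0611]
tool_rot: [178.3, 0.1, 91.2]
force: [11.8, 0.3, -5.2]
grip_width: 0.0005
```

Request:
{"name": "servo_tool", "arguments": {"moves": "0 -0.0025 0.0002 0.01 0 0 1"}}

```text
time_s: 17.55
tool_pos: [0.651, 0.0183, 0.0611]
tool_rot: [178.3, 0.0, 91.2]
force: [10.3, 1.3, -4.7]
grip_width: 0.0005
```

Request:
{"name": "servo_tool", "arguments": {"moves": "0 -0.003 0.0002 0.01 0 0 1"}}

```text
time_s: 17.63
tool_pos: [0.6509, 0.0183, 0.0611]
tool_rot: [178.2, -0.0, 91.1]
force: [11.8, 0.7, -5.5]
grip_width: 0.0008
```

Request:
{"name": "servo_tool", "arguments": {"moves": "0 0.004 0 0 0 0 1;0 0.006 0 0 0 0 1;0 0.01 0 0 0 0 1;0 0.01 -0.01 0 0 0 1;0 0 -0.03 0 0 0 1;0 0 -0.04 0 0 0 1;-0.03 0 -0.03 0 0 0 1;-0.04 0 0 0 0 0 1;-0.04 0 0 0 0 0 1;-0.04 0 0 0 0 0 1;-0.04 0 0 0 0 0 1;-0.02 0 0 0 0 0 1;0 0 0 0 0 0 1"}}

```text
time_s: 18.72
tool_pos: [0.6708, -0.193, 0.1655]
tool_rot: [-179.2, -0.3, 91.9]
force: [-0.3, -0.5, -0.2]
grip_width: 0.0006
```

```bash
sh lk.sh r; python3 -c "
from cell import env
import cv2,numpy as np
r=env.read_camera('top');np.savez('r_top.npz',**r);cv2.imwrite('pics/r_full.png',r['img'][:,:,::-1]);cv2.imwrite('pics/r_top.png',cv2.resize(r['img'][145:275,205:370,::-1],None,fx=4.6,fy=4.6,interpolation=cv2.INTER_CUBIC))"
```

```text
18.7167 [ 0.6708 -0.193   0.1655] [-179.2    -0.27   91.89] [-0.3 -0.5 -0.2]
```

View pics/r_top.png

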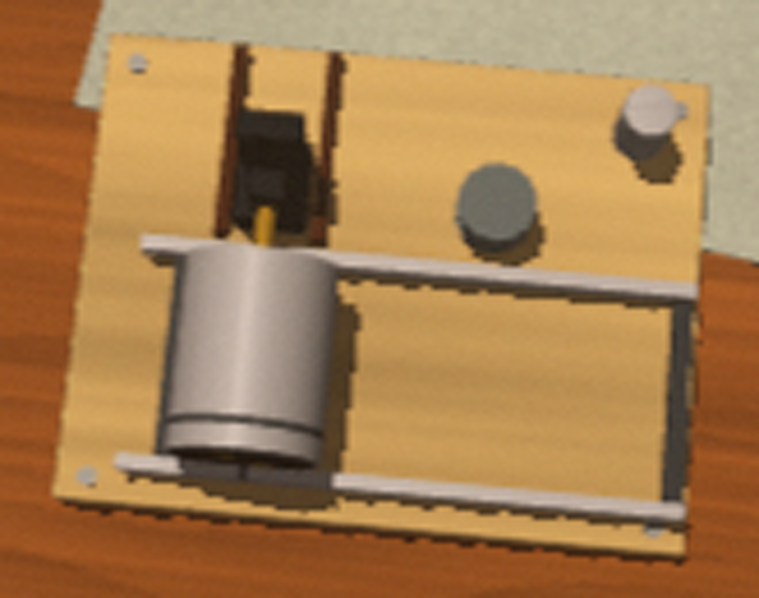

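View pics/r_side.png

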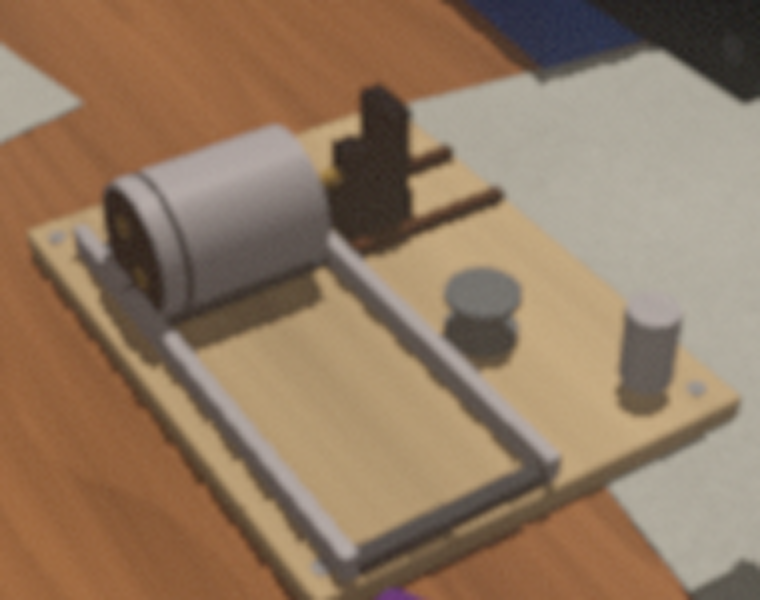

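View pics/r_wrist.png

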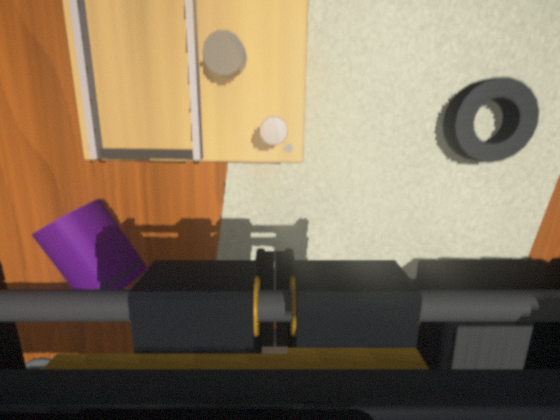

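```bash
python3 - <<'E'
from h import *
from cell import env
t=np.load("r_top.npz");m=np.load("m_top.npz");s=np.load("a_top.npz")
P=np.array([[125,-135],[-125,-135],[-125,60],[125,60]])/1000.
Q=np.array([cast(t,*zt(*p),.012)[:2] for p in [(110,36),(710,86),(685,549),(55,492)]])
th,R,o=fit2(P,Q)
def b(p,h): return ((R.T@(cast(t,*zt(*p),h)[:2]-o))*1000).round(1)
print("tab before/after",b((278,47),.073),b((272,113),.073))
print("base top: before",b((262,239),.072),"after",b((262,246),.072))
print("groove/end before", b((243,409),.072), b((243,417),.072))
print("can L/R",b((178,330),.042),b((334,330),.042),b((168,430),.042),b((324,430),.042))
g=lambda d:np.abs(d["img"].astype(int)-s["img"]).sum(2)
import cv2
D=(g(t)>60).astype(np.uint8);n,l,st,c=cv2.connectedComponentsWithStats(D)
print([(x[:5]).tolist() for x in st[1:] if x[4]>25]);print(env.get_obs()["force"])
E
```

```text
tab before/after [  50.  -112.3] [ 49.7 -86. ]
base top: before [ 48.7 -37.3] after [ 48.5 -34.6]
groove/end before [49.3 26.9] [49.  29.8]
can L/R [79.5 -5.8] [ 19.8 -11.1] [79.1 33. ] [20.1 27.8]
[[62, 0, 39, 34, 747], [546, 0, 14, 45, 310], [217, 33, 255, 387, 45284], [436, 45, 76, 52, 3140], [524, 44, 36, 7, 102], [418, 49, 15, 45, 102], [338, 84, 15, 8, 80], [512, 99, 48, 24, 791], [421, 101, 19, 12, 27], [16, 107, 41, 37, 112], [10, 119, 6, 18, 28], [505, 131, 55, 289, 10405], [12, 138, 31, 12, 54], [472, 159, 20, 13, 78], [473, 161, 29, 31, 234], [0, 211, 177, 209, 33921]]
[-0.31869883  0.50703253 -0.54761712]
```

View pics/r_full.png

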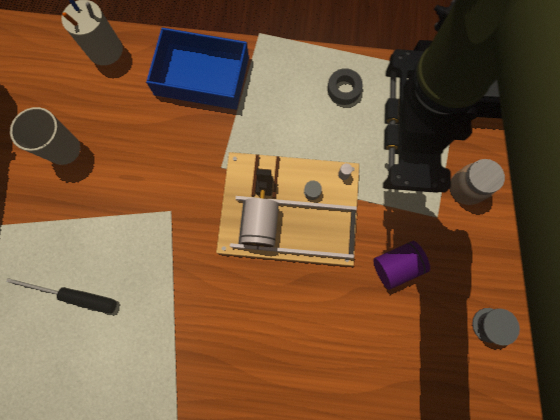

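The can is at x ≈ 49.7 and square. It moved about 3 mm to the +y rail, with the block following about 27 mm and staying put after release. The other things are where they were, so I'll hand in.

```bash
python3 -c "
from cell import env
print(env.sign_off())"
```

```text
the job is handed in; nothing more can be done
None
```

I rolled the can along the lane with short fingertip strokes on its top, over the lip and into the rest. I then pushed the contact block home by its tab, backed the arm clear and handed the job in at about 19 s. No verdict was given.

**Last checks:**
- **Can in the rest:** the top camera puts it about 0.3 mm from the rest along the lane. It is square within about 0.02 rad, and the side view shows it down on the lane.
- **Contact:** the can shifted about 3 mm to the +y rail. The block stalled solidly under about 12 N after about 27 mm of travel and stayed there when released.
- **Other things:** the parts visible in the last top and side views look unmoved by eye. Part of the bench was hidden by the arm, so this was not measured.
- **Forces:** the highest tool force I read was about 20 N, against the 35 N limit. I only had readings at the end of each move call.

**What disagreed or went wrong:**
- **Roll-back:** one stroke climbed slightly onto the lip and the can rolled back about 15–20 mm, so I repeated the approach.
- **Camera offset:** the wrist camera read 2–6 mm off along the lane. I corrected it against the rail marks and the pad.
- **Board scale:** the top camera measured the board about 2.5% short across the lane, so the 27 mm travel and the pad-to-base gap are good to about 1 mm only. The snug fit rests mainly on the firm stall under force.

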